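# Fit a keyed trimming chuck on a braked banding wheel

## Task

Take the notched wooden trimming chuck off the white board and fit it on the banding wheel: its bore over the centre pin, its notch over the drive key, sitting flat and fully home on the wheel head, and let go. The brake is on and the head must not be forced: with only light pushes (well under 25 N), feel for the angle at which the notch drops over the key. Leave everything else where it is.

Things in the scene. Friction and masses are not known exactly. Their poses are not given: they have to be found in the camera images.
- chuck: notched trimming chuck, light wood, 170 to 350 g, upright on the white board (12 mm thick): round flange 84 mm across, 12 mm thick, and on it a round hub 54 mm across, 56 mm high in all, gripped from above at any yaw. A bore 18 mm across runs right through its axis; the one notch lies in its +x direction. Origin: centre of the underside, z up; any yaw at the start
- notch (a point): middle of the chuck's notch, 35 mm from its axis, level with its underside. The notch is 11 mm wide, open at the rim, runs in to the hub and goes through the flange's whole thickness
- wheel: banding wheel: iron stand bolted to the bench, with a flat round aluminium head 200 mm across, its top 85 mm above the bench. A brake holds the head (it does not turn under ordinary pushes). In its centre stands a steel pin 14 mm across, 40 mm high, the last 10 mm tapering to 6 mm. Origin: on the axis at bench height, z up
- seat (a point): on the wheel's axis at the head's top, where the chuck's origin must end; axes of the stand. The head carries the drive key, a block 8 mm wide, 10 mm high, 30 to 40 mm from the axis, at an unmeasured angle up to 0.6 rad either side of this point's +x. A flange not matching it rests on the key, 10 mm up; the notch accepts the key within 0.04 rad
- plain_chuck: another wooden chuck, not wanted: same flange 84 mm across but without a notch, hub only 38 mm across, no bore, 72 mm high; on the white board beside the notched one, in either place. Origin: centre of the underside
- dish0: soft unfired clay dish, 84 mm across, 12 mm high, on the white board; origin at the centre of its underside. Leave it alone
- dish1: soft unfired clay dish, 84 mm across, 12 mm high, on the white board; origin at the centre of its underside. Leave it alone
- dish2: soft unfired clay dish, 84 mm across, 12 mm high, on the white board; origin at the centre of its underside. Leave it alone
- brush: brush lying on the bench, left of the wheel; leave it alone
- bottle: white plastic bottle, 60 mm across, 170 mm high, at the back of the bench; leave it alone
- bowl: small white bowl, 100 mm across, 45 mm high, on the bench; leave it alone
There are look-alikes about, which are no part of the job. What is shaped like the chuck but green is not meant.

How it is judged:
By the outcome, as a careful person would: the job done as asked, in the order asked, and still so for the second after the job is handed in, with the robot touching nothing.
It also fails if it takes over 64 s, if anything falls off the work surface, if the arm or the gripper's body presses on something with over 40 N, if the wrist force passes 120 N, or if a joint passes its speed limit or range.

## Robot

A 6-joint arm with a two-finger parallel gripper is mounted at the origin on the work surface. World frame = base frame: x ahead of the robot, y to its left, z up, the work surface at z = 0. Lengths are in m, angles in degrees, forces in N, time in s.
With the tool pointing down it reaches from about 0.3 to 0.75 m from the base axis. Payload 8.5 kg.
Tool frame: the origin (TCP) lies at the very end of the fingers, on their centre line; the grasp point (between the pads) lies 19 mm behind it; z points along the fingers, y is the line along which they close (so a half turn about z gives the same grasp; the last joint's range is limited). The gripper opens to 85 mm and grips with 20 to 120 N. Pads are 22 mm wide; open, the fingers measure 114 mm over their backs; the gripper's body (76 mm by 85 mm) begins 54 mm behind the grasp point. The pads swing forward as they close: fully open they stand 13 mm farther back than shut.
Start: joints at [60.544, 21.807, 74.336, -0, 83.858, -12.336], TCP at [0.162, 0.526, 0.231] pointing down, gripper open.
Joint ranges: [-178.18, 178.18], [-50.72, 133.34], [12.68, 142.11], [-81.47, 261.47], [9.98, 163.14], [-165.26, 165.26]. Speed limits (degrees/s): [136.94, 136.94, 180, 180, 180, 180].

## Interface

Orientations are given as a 3x3 rotation matrix whose columns are the frame's x, y, z axes.
In Python, from rig import env, optics, spotter gives the robot as it stands.
- The arm moves only by the shell command python3 -m crank 'ROWS' [FORCE]. ROWS is JSON, one flat list of numbers, 5 for each row, row after row: the finger opening in cm, from 0 to 8.54, then the shift along the tool's x, y, z in cm, then the turn about the tool's z in rad. A call has exactly 8 rows; each row shifts and turns the commanded pose from where the row before left it, along the tool's axes as they then stand; what a row does not reach is not made up. A row lasts 1/12 s, in which the tool goes at most 41.7 mm and 7.16 degrees, less where a joint would pass 70% of its speed; a pose out of reach is approached as far as the arm can. A call is refused whole if a number of a shift passes 4.17 or a number of a turn 0.125, either way. A call with a gripper value outside its range is refused whole. The fingers move at their own pace and stop on an object; FORCE is the grip in N (left out, the last holds). Time passes only in rows, so rows that do not move let the fingers close, or fill a call up. It gives the time, the measured TCP pose, the force, the opening and the grip force at its end, in the units of the state.
- env.observe(): the state, without advancing time (a new reading comes with each control period).
- optics.get_image(name): name is "scene" or "top"; returns a dict with "color" (400x640x3 uint8, red, green, blue), "intrinsics" (3x3 intrinsics, pixels), "distortion" ([k1, k2, p1, p2, k3] as OpenCV has them; the pictures are not rectified), "pose" (4x4, takes a point from camera to world coordinates). Camera axes: x right, y up, looking along -z (the intrinsics and any distortion apply to the point x, -y, -z); pixel columns grow to the right and rows downward; lengths in m; the calibration is good to about 2 mm. A picture is of the moment at which its call begins. There is no depth.
- env.close_job(): hands the job in; it is judged then, once.
Trained networks look in a picture, given as the dict that the camera call returned (one of the last four; its "shot" number tells which), for a name from the list of things; names that differ only in an ending like _2 or _b are one class to them, and where a whole thing is asked for, a point or a joint stands for the part that bears it (a point fixed in the world has none). Each returns a list of dicts, best first, with "score" (0 to 1); they miss things now and then, are a little off and sometimes report something else, mostly with a low value. They report only what shows in the picture. A call takes as long as a camera call. They do not tell look-alikes from the thing itself.
- spotter.look_for(picture, query): "at" ([column, row] as shares, 0 to 1, of the picture: columns of its width, rows of its height, amid what is visible of it).
The state is a dict: "time_s": time; "q": joint angles; "qvel": joint speeds; "joint_efforts": joint torques, N m; "position": TCP position; "tool_rot": TCP orientation; "ft_force": force on the tool from outside, world axes, zero at the start; "wrist_torque": the same for the moment, N m; "grip_width": finger opening in m; "gripper_force": force on a finger pad.
Only numpy, scipy, OpenCV 4.12 (cv2) and the standard library are available. Lean on these libraries where they do the work, as an engineer would, in place of code of your own. Each camera call takes 0.05 s, during which the arm holds its last target. There are 200 camera calls.

## Working session

There is one attempt and no reset: what is moved stays moved. The work goes in short steps, Python scripts to look and compute and a shell command to move; the robot and the scene stay as the last step left them, time stands still between calls to the robot, and variables do not carry over. Pictures are saved under pics/ and viewed, at most 10 in all, crops included, and the job is handed in when it is done.

```bash
ls; mkdir -p pics; python3 - <<'E'
from rig import env, optics, spotter
import cv2
s=env.observe();print(s)
for n in("scene","top"):
    p=optics.get_image(n);cv2.imwrite(f"pics/{n}0.png",p["color"][:,:,::-1])
    print(n,p["intrinsics"],p["distortion"],p["pose"])
    for q in("chuck","notch","wheel","plain_chuck","dish0","bowl","bottle","brush"):
        print(q,[([round(d["at"][0]*640),round(d["at"][1]*400)],round(d["score"],2)) for d in spotter.look_for(p,q)][:5])
E
```

```text
pics
{'time_s': 0.0, 'q': array([ 6.05433413e+01,  2.18400429e+01,  7.43857943e+01,  5.46339639e-04,
        8.38576388e+01, -1.23360909e+01]), 'qvel': array([-0.09339488, -0.05108404, -0.01406686, -0.01594751, -0.06887785,
       -0.07879593]), 'joint_efforts': array([-1.75468638e-03, -4.48465061e+01, -2.31279802e+01, -2.93639732e-04,
        4.72647487e-03,  1.75727985e-05]), 'position': array([0.16176316, 0.52536094, 0.23071453]), 'tool_rot': array([[-9.55686981e-01,  2.94383879e-01, -7.24722704e-04],
       [ 2.94384597e-01,  9.55686199e-01, -1.26392804e-03],
       [ 3.20527447e-04, -1.42126677e-03, -9.99998939e-01]]), 'ft_force': array([-0.42160233, -0.22228518,  0.03838409]), 'wrist_torque': array([-2.28852473e-02,  8.85758563e-05,  2.33391988e-02]), 'gripper_force': 0.0, 'grip_width': 0.08549277841986835}
scene [[456.40094361   0.         322.78291916]
 [  0.         456.40094361 201.54660895]
 [  0.           0.           1.        ]] [0.00170298 0.         0.         0.         0.        ] [[-0.07632289 -0.55114247  0.83091323  1.40885808]
 [ 0.99686235 -0.05971546  0.05195
[... 678 characters left out ...]
117283  0.          0.          0.          0.        ] [[ 0.0122382   0.98712942 -0.15945452  0.34223575]
 [-0.99991435  0.01134158 -0.0065319   0.02058519]
 [-0.00463936  0.1595208   0.98718367  1.3097553 ]
 [ 0.          0.          0.          1.        ]]
chuck [([388, 283], 0.85), ([325, 273], 0.8), ([445, 283], 0.76), ([369, 222], 0.58), ([431, 221], 0.21)]
notch [([386, 283], 0.88), ([372, 219], 0.81), ([325, 271], 0.81), ([442, 281], 0.65)]
wheel [([252, 180], 0.91)]
plain_chuck [([431, 221], 0.72)]
dish0 [([441, 173], 0.96), ([364, 170], 0.95), ([401, 171], 0.9), ([373, 224], 0.52)]
bowl [([193, 263], 0.64)]
bottle [([308, 104], 0.94)]
brush [([188, 178], 0.79), ([441, 172], 0.71)]
```

```bash
python3 - <<'E'
import cv2
a=cv2.imread("pics/top0.png");b=cv2.imread("pics/scene0.png")
cv2.imwrite("pics/a.png",cv2.resize(a[60:345,140:520],None,fx=2.1,fy=2.1,interpolation=2))
cv2.imwrite("pics/b.png",cv2.resize(b[130:330,150:500],None,fx=2.2,fy=2.2,interpolation=2))
E
```

```text
(no output)
```

View pics/a.png

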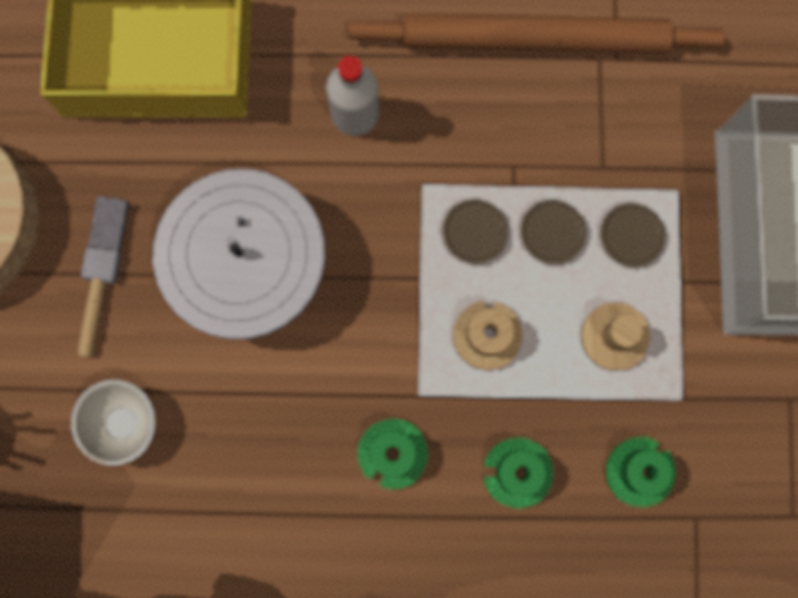

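View pics/b.png

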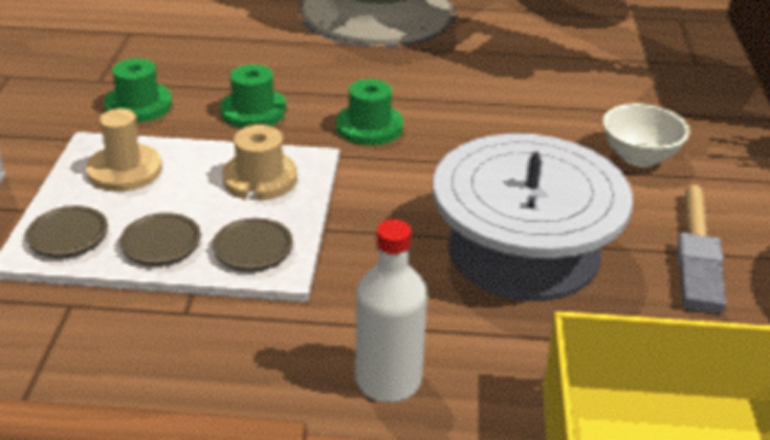

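Top crop: the candidates are the wood piece with bore and notch at full-frame px (372,219), the plain, slim, boreless wood piece at (432,220), and three green look-alikes at (326,275), (387,284), (445,284). The one at (372,219) fits: light wood, bored, notched, on the white board. The wheel is at (253,180), with the key just above the pin. I'll confirm with an enlarged crop.

```bash
python3 - <<'E'
import cv2,numpy as np
a=cv2.imread("pics/top0.png");b=cv2.imread("pics/scene0.png")
def c(im,x,y,w,h,f): return cv2.resize(im[y:y+h,x:x+w],None,fx=f,fy=f,interpolation=2)
t=np.hstack([c(a,350,198,44,44,9)[:396,:396],c(a,231,158,44,44,9)])
u=np.hstack([c(b,245,180,44,22,9),c(b,366,195,44,22,9)])
cv2.imwrite("pics/c.png",np.vstack([t,u]))
E
```

```text
(no output)
```

View pics/c.png

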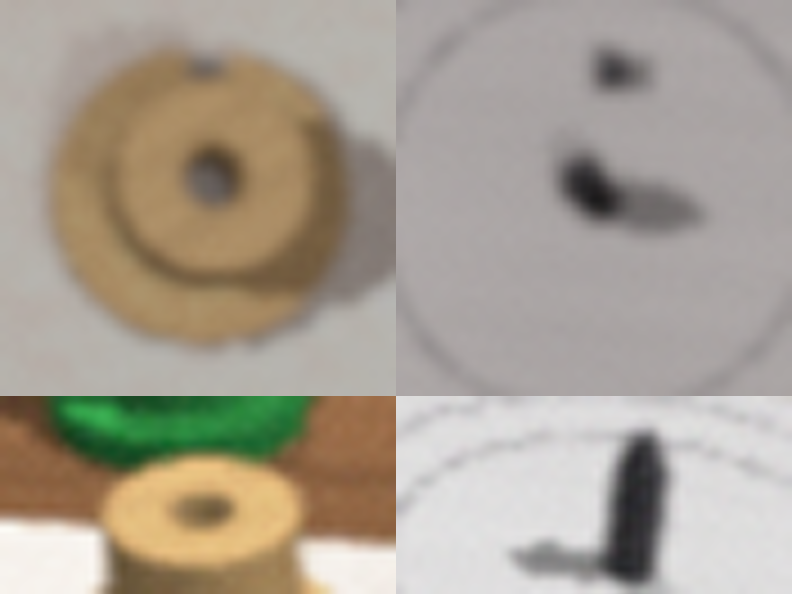

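The crop confirms it: the (372,219) piece has the bore and a notch at the top rim (≈373,205). Wheel pin base is at ≈(254.3,181.3), key at ≈(254.4,165.8).

```bash
cat > h.py <<'E'
import cv2,numpy as np
from scipy.optimize import least_squares
def w(p,uv,z):
    uv=np.array(uv,float).reshape(-1,1,2)
    n=cv2.undistortPoints(uv,p["intrinsics"],np.array(p["distortion"]))[:,0]
    T=np.array(p["pose"]);d=np.c_[n[:,0],-n[:,1],-np.ones(len(n))]@T[:3,:3].T
    return (T[:3,3]+d*((z-T[2,3])/d[:,2])[:,None])[:,:2]
def circ(P,r):
    f=lambda c:np.hypot(*(P-c[:2]).T)-(r or c[2])
    s=least_squares(f,[*np.median(P,0),.05],loss="soft_l1",f_scale=.001);return s.x,np.sqrt(np.mean(s.fun**2))
E
python3 - <<'E'
from rig import optics
from h import *
P={n:optics.get_image(n) for n in("top","scene")}
for n,seed,box in(("top",(240,200),0),("scene",(350,235),0)):
    p=P[n];im=p["color"];hsv=cv2.cvtColor(im,cv2.COLOR_RGB2HSV)
    m=((hsv[...,1]<45)&(hsv[...,2]>110)).astype(np.uint8)
    k,l,st,ce=cv2.connectedComponentsWithStats(m)
    x,y=(254,195) if n=="top" else (385,232)
    L=l[y,x];print(n,st[L])
    c=max(cv2.findContours((l==L).astype(np.uint8),0,1)[0],key=len)[:,0].astype(float)
    c=cv2.convexHull(c.astype(np.float32))[:,0]
    print("wheel",circ(w(p,c,.085),.1),circ(w(p,c,.085),None))
    # wood chuck
    m=cv2.inRange(hsv,(8,60,60),(28,255,255))
    x0,y0,x1,y1=(355,202,392,240) if n=="top" else (245,180,292,225)
    if n=="top":
        k,l,st,ce=cv2.connectedComponentsWithStats(m[y0:y1,x0:x1]);L=1+st[1:,4].argmax()
        c=max(cv2.findContours((l==L).astype(np.uint8),0,1)[0],key=len)[:,0]+[x0,y0]
        print("flange",st[L],circ(w(p,c,.024),.042),circ(w(p,c,.024),None))
t,s=P["top"],P["scene"]
tp=lambda u,v:((u+.5)/9-.5)
T=lambda u,v,x,y:(tp(u,0)+x,tp(v,0)+y)
for nm,p,uv,z in(("hubtop T",t,T(213,179,350,198),.068),("bore T",t,T(213,177,350,198),.068),("notch T",t,T(207,66,350,198),.024),
 ("hubtop S",s,T(203,511-396,245,180),.068),
 ("pinbase T",t,T(606-396,212,231,158),.085),("pintip T",t,T(574-396,168,231,158),.125),("key T",t,T(610-396,70,231,158),.095),
 ("pinbase S",s,T(628-396,580-396,366,195),.085),("pintip S",s,T(645-396,438-396,366,195),.125)):
    print(nm,uv,w(p,uv,z).round(4))
E
```

```text
top [ 213  141   82   80 5113]
wheel (array([0.57000864, 0.19978455, 0.05      ]), np.float64(0.0003319177722533403)) (array([0.57001855, 0.19978707, 0.10006748]), np.float64(0.00032636954300601626))
flange [  1   2  33  32 840] (array([ 0.48351912, -0.09544678,  0.05      ]), np.float64(0.002115721063556305)) (array([ 0.4833806 , -0.0954472 ,  0.04072868]), np.float64(0.001502414007271787))
scene [ 347  191   91   56 3820]
wheel (array([0.57275849, 0.19984248, 0.05      ]), np.float64(0.0037783518828499625)) (array([0.57377612, 0.20081471, 0.10198689]), np.float64(0.0027703733495006723))
hubtop T (373.22222222222223, 217.44444444444446) [[ 0.4831 -0.0946]]
bore T (373.22222222222223, 217.22222222222223) [[ 0.4837 -0.0946]]
notch T (372.55555555555554, 204.88888888888889) [[ 0.5201 -0.0971]]
hubtop S (267.1111111111111, 192.33333333333334) [[ 0.4848 -0.095 ]]
pinbase T (253.88888888888889, 181.11111111111111) [[0.5668 0.1975]]
pintip T (250.33333333333334, 176.22222222222223) [[0.5711 0.2006]]
key T (254.33333333333334, 165.33333333333334) [[0.604  0.1963]]
pinbase S (391.3333333333333, 215.0) [[0.5733 0.1996]]
pintip S (393.22222222222223, 199.22222222222223) [[0.5704 0.1997]]
```

```bash
python3 -m crank '[8.5,-2.8,-2.8,0,0, 8.5,-2.8,-2.8,0,0, 8.5,-2.8,-2.8,0,0, 8.5,-2.8,-2.8,0,0, 8.5,-2.8,-2.8,0,0, 8.5,-2.8,-2.8,0,0, 8.5,-2.8,-2.8,0,0, 8.5,-2.8,-2.8,0,0]' 30
python3 -m crank '[8.5,-2.8,-2.8,0,0, 8.5,-2.8,-2.8,0,0, 8.5,-2.8,-2.8,0,0, 8.5,-2.8,-2.8,0,0, 8.5,-2.8,-2.8,0,0, 8.5,-2.8,-2.8,0,0, 8.5,-2.8,-2.8,0,0, 8.5,-2,-2,0,0]'
cat > g.py <<'E'
import sys,numpy as np
from rig import env
s=env.observe();R=s["tool_rot"];d=np.array(list(map(float,sys.argv[1:4])))-s["position"]
print("t",round(s["time_s"],2),"pos",s["position"].round(4),"shift cm",(R.T@d*100).round(2),"yaw",np.arctan2(R[1,0],R[0,0]).round(4),"F",s["ft_force"].round(1),"T",s["wrist_torque"].round(2),"w",round(s["grip_width"],4),"gf",round(s["gripper_force"],1),"q6",s["q"][5].round(1))
E
python3 g.py .4835 -.095 .12
```

```text
time_s: 1.67
position: [0.3104, 0.2439, 0.2316]
tool_rot: [[-0.956, 0.294, 0.001], [0.294, 0.956, 0.0], [-0.001, 0.0, -1.0]]
ft_force: [1.3, -0.4, 0.9]
grip_width: 0.085
gripper_force: 0.0
time_s: 2.33
position: [0.454, -0.0274, 0.2314]
tool_rot: [[-0.955, 0.296, 0.001], [0.296, 0.955, -0.001], [-0.001, -0.0, -1.0]]
ft_force: [-0.5, 0.5, 1.2]
grip_width: 0.0848
gripper_force: 0.0
t 2.33 pos [ 0.454  -0.0274  0.2314] shift cm [-4.81 -5.58 11.14] yaw 2.841 F [-0.5  0.5  1.2] T [-0.   -0.    0.04] w 0.0848 gf 0.0 q6 -91.2
```

```bash
python3 -m crank '[8.5,-1.2,-1.4,1.8,0, 8.5,-1.2,-1.4,1.8,0, 8.5,-1.2,-1.4,1.8,0, 8.5,-1.2,-1.4,1.8,0, 8.5,0,0,1.8,0, 8.5,0,0,1.8,0, 8.5,0,0,0,0, 8.5,0,0,0,0]' >/dev/null
python3 g.py .4835 -.095 .031; python3 - <<'E'
from rig import optics
import cv2
p=optics.get_image("scene")["color"][:,:,::-1]
cv2.imwrite("pics/d.png",cv2.resize(p[100:260,180:380],None,fx=3.5,fy=3.5,interpolation=2))
E
```

```text
t 3.0 pos [ 0.4821 -0.092   0.1232] shift cm [-0.23 -0.25  9.22] yaw 2.8428 F [ 0.2 -0.   0.8] T [ 0.02 -0.06  0.03] w 0.0849 gf 0.0 q6 -97.5
```

View pics/d.png

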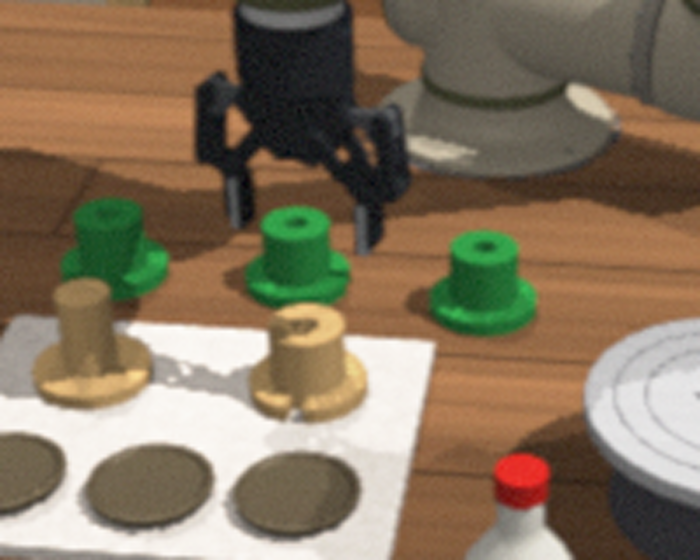

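The open gripper straddles the notched chuck (hub top at crop (308,320), i.e. px (268,191); notch at px (265,217)); nothing is in its way. Descending and gripping.

```bash
python3 -m crank '[8.5,-0.23,-0.25,1.5,0, 8.5,0,0,1.5,0, 8.5,0,0,1.5,0, 8.5,0,0,1.5,0, 8.5,0,0,1.5,0, 8.5,0,0,1.0,0, 8.5,0,0,0.6,0, 8.5,0,0,0,0]' >/dev/null
python3 g.py .4835 -.095 .031
python3 -m crank '[4.5,0,0,0,0, 4.5,0,0,0,0, 4.5,0,0,0,0, 4.5,0,0,0,0, 4.5,0,0,0,0, 4.5,0,0,0,0, 4.5,0,0,0,0, 4.5,0,0,0,0]' 40
python3 g.py .4835 -.095 .031
python3 - <<'E'
from h import *
from rig import optics
s=optics.get_image("scene")
for uv,z in(((265.1,217.1),.012),((265.1,217.1),.018),((391.4,221.2),.085),((391.4,221.2),.095)):print(w(s,uv,z))
E
```

```text
t 3.72 pos [ 0.484  -0.0951  0.0324] shift cm [ 0.05 -0.01  0.14] yaw 2.8431 F [-0.7  0.4 -0.3] T [-0.   -0.   -0.02] w 0.0851 gf 0.0 q6 -97.8
time_s: 4.38
position: [0.4843, -0.0953, 0.0335]
tool_rot: [[-0.956, 0.295, 0.002], [0.295, 0.956, -0.001], [-0.002, -0.0, -1.0]]
ft_force: [-0.7, 0.6, 6.4]
grip_width: 0.0523
gripper_force: 41.7
t 4.38 pos [ 0.4843 -0.0953  0.0335] shift cm [0.08 0.01 0.25] yaw 2.8426 F [-0.7  0.6  6.4] T [ 0.16  0.11 -0.03] w 0.0523 gf 41.7 q6 -97.8
[[ 0.51044577 -0.09797509]]
[[ 0.51867662 -0.09617085]]
[[0.59682079 0.19862867]]
[[0.61077544 0.1969159 ]]
```

```bash
python3 -m crank '[4.5,0,0,-0.8,0, 4.5,0,0,-1.6,0, 4.5,0,0,-2,0, 4.5,0,0,-2.4,0, 4.5,0,0,-2.4,0, 4.5,0,0,-2.4,0, 4.5,0,0,-1.8,0, 4.5,0,0,-1,0]' 60 
python3 -m crank '[4.5,0,1,0,0, 4.5,0,2,0,0, 4.5,0,2.6,0,0, 4.5,0,2.6,0,0, 4.5,0,2.6,0,0, 4.5,0,2.6,0,0, 4.5,0,2.6,0,0, 4.5,0,2.6,0,0]' >/dev/null
python3 -m crank '[4.5,0.1,2.6,0,0, 4.5,0.1,2.6,0,0, 4.5,0.1,2.6,0,0, 4.5,0,2.0,0,0, 4.5,0,1.2,0,0, 4.5,0,0.8,0,0, 4.5,0,0.3,0,0, 4.5,0,0,0,0]' >/dev/null
python3 g.py .5708 .1997 .16
python3 - <<'E'
from rig import optics
import cv2,numpy as np
p=optics.get_image("scene")["color"][:,:,::-1];q=optics.get_image("top")["color"][:,:,::-1]
f=lambda i:cv2.resize(i,None,fx=3.5,fy=3.5,interpolation=2)
cv2.imwrite("pics/e.png",np.hstack([f(p[130:270,335:450]),f(q[120:260,200:310])]))
E
```

```text
time_s: 5.1
position: [0.484, -0.0952, 0.1792]
tool_rot: [[-0.956, 0.294, 0.003], [0.294, 0.956, -0.001], [-0.003, -0.0, -1.0]]
ft_force: [1.0, -0.3, -3.6]
grip_width: 0.052
gripper_force: 63.5
t 6.43 pos [0.5711 0.1992 0.176 ] shift cm [0.04 0.04 1.6 ] yaw 2.843 F [-0.2 -0.2 -2.2] T [-0.02 -0.01  0.04] w 0.0518 gf 63.6 q6 -64.9
```

View pics/e.png

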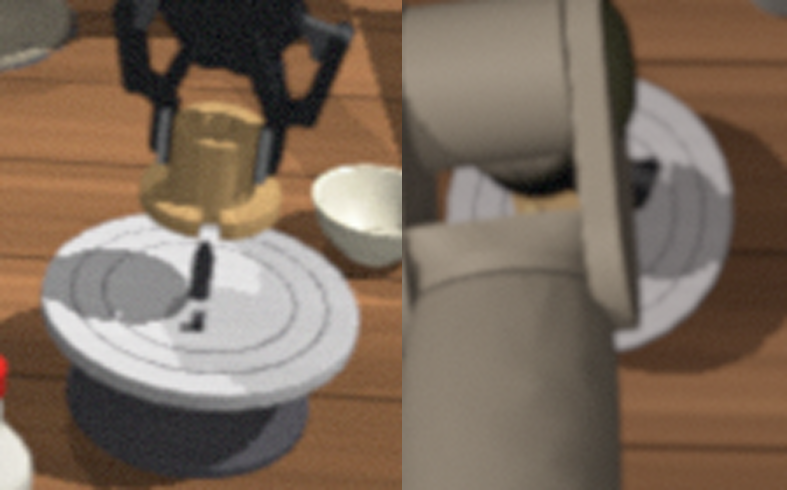

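The chuck (flange centre at crop ≈(210,200)) hangs above the pin tip at (205,250), notch facing the key at ≈(197,320). Lowering over the pin.

```bash
python3 - <<'E'
from h import *
from rig import optics
s=optics.get_image("scene")
print(w(s,(394.4,196.3),.1545),w(s,(394.4,196.3),.1605),w(s,(391.2,221.5),.09))
E
python3 -m crank '[4.5,0.04,0.04,1,0, 4.5,0,0,1,0, 4.5,0,0,1,0, 4.5,0,0,0.8,0, 4.5,0,0,0.6,0, 4.5,0,0,0.5,0, 4.5,0,0,0.3,0, 4.5,0,0,0,0]' >/dev/null
python3 g.py .5708 .1997 .1065
```

```text
[[0.60467555 0.19723126]] [[0.614092   0.19608057]] [[0.60494948 0.19728811]]
t 7.25 pos [0.5708 0.1997 0.1236] shift cm [-0.    0.01  1.71] yaw 2.8429 F [-0.6 -0.2 -4. ] T [0.04 0.01 0.03] w 0.052 gf 63.6 q6 -64.8
```

```bash
python3 -m crank '[4.5,0,0,0.3,0, 4.5,0,0,0.2,0, 4.5,0,0,0.1,0, 4.5,0,0,0.1,0, 4.5,0,0,0.1,0, 4.5,0,0,0,0, 4.5,0,0,0,0, 4.5,0,0,0,0]' >/dev/null
python3 g.py .5708 .1997 .1065
```

```text
t 7.92 pos [0.571  0.1997 0.1164] shift cm [ 0.02 -0.    0.99] yaw 2.8428 F [-0.4  1.1 -3.5] T [ 0.   -0.04  0.  ] w 0.0521 gf 63.6 q6 -64.8
```

```bash
python3 -m crank '[4.5,0,0,0.1,0, 4.5,0,0,0.05,0, 4.5,0,0,0.05,0, 4.5,0,0,0,0, 4.5,0,0,0,0, 4.5,0,0,0,0, 4.5,0,0,0,0, 4.5,0,0,0,0]' >/dev/null
python3 g.py .5708 .1997 .1065
```

```text
t 8.58 pos [0.571  0.1997 0.1144] shift cm [ 0.02 -0.    0.79] yaw 2.8428 F [ 0.3 -0.1 -3.5] T [-0.03  0.05 -0.03] w 0.0518 gf 63.6 q6 -64.8
```

```bash
for i in 1 2; do python3 -m crank '[4.5,0,0,0.1,0, 4.5,0,0,0.05,0, 4.5,0,0,0.05,0, 4.5,0,0,0,0, 4.5,0,0,0,0, 4.5,0,0,0,0, 4.5,0,0,0,0, 4.5,0,0,0,0]' >/dev/null
python3 g.py .5708 .1997 .1065; done
```

```text
t 9.25 pos [0.571  0.1997 0.1123] shift cm [ 0.02 -0.    0.58] yaw 2.8428 F [-0.6 -0.3 -2.4] T [ 0.05 -0.02  0.  ] w 0.052 gf 63.6 q6 -64.8
t 9.92 pos [0.571  0.1997 0.1104] shift cm [ 0.02 -0.    0.39] yaw 2.8428 F [ 0.   0.3 -3.3] T [ 0.03  0.03 -0.03] w 0.0521 gf 63.6 q6 -64.8
```

The notch has gone over the key with no contact force (6 mm below the key top). Feeling for the head.

```bash
for i in 1 2; do python3 -m crank '[4.5,0,0,0.1,0, 4.5,0,0,0.05,0, 4.5,0,0,0.05,0, 4.5,0,0,0,0, 4.5,0,0,0,0, 4.5,0,0,0,0, 4.5,0,0,0,0, 4.5,0,0,0,0]' >/dev/null
python3 g.py .5708 .1997 .1065; done
```

```text
t 10.58 pos [0.571  0.1997 0.1083] shift cm [ 0.02 -0.    0.18] yaw 2.8428 F [-0.9 -0.4 -2.9] T [ 0.05 -0.03  0.04] w 0.0521 gf 63.6 q6 -64.8
t 11.25 pos [0.5709 0.1997 0.1066] shift cm [ 0.01 -0.    0.01] yaw 2.8429 F [-2.3 -0.4  4.8] T [-0.11  0.52 -0.09] w 0.0519 gf 64.1 q6 -64.8
```

```bash
python3 -m crank '[5.6,0,0,0,0, 6.2,0,0,0,0, 7,0,0,0,0, 8,0,0,0,0, 8.5,0,0,0,0, 8.5,0,0,0,0, 8.5,0,0,0,0, 8.5,0,0,0,0]' 20 >/dev/null
python3 g.py .5708 .1997 .1065
python3 -m crank '[8.5,0,0,-0.5,0, 8.5,0,0,-1.5,0, 8.5,0,0,-2,0, 8.5,0,0,-2.5,0, 8.5,0,0,-2.5,0, 8.5,0,0,-2.5,0, 8.5,0,0,-2.5,0, 8.5,0,0,-2,0]' >/dev/null
python3 -m crank '[8.5,2,0,0,0, 8.5,3,0,0,0, 8.5,3,0,0,0, 8.5,3,0,0,0, 8.5,3,0,0,0, 8.5,2,0,0,0, 8.5,0,0,0,0, 8.5,0,0,0,0]' >/dev/null
python3 g.py .5708 .1997 .1065
python3 - <<'E'
from rig import optics
import cv2,numpy as np
p=optics.get_image("scene")["color"][:,:,::-1];q=optics.get_image("top")["color"][:,:,::-1]
f=lambda i:cv2.resize(i,None,fx=3.5,fy=3.5,interpolation=2)
cv2.imwrite("pics/f.png",np.hstack([f(p[130:270,335:450]),f(q[120:260,200:310])]))
E
```

```text
t 11.92 pos [0.571  0.1997 0.1063] shift cm [ 0.02 -0.   -0.02] yaw 2.8428 F [ 0.7  0.1 -0.3] T [-0.01  0.02  0.01] w 0.0847 gf 0.0 q6 -64.8
t 13.25 pos [0.4177 0.247  0.2671] shift cm [-16.    -0.04  16.08] yaw 2.8439 F [ 0.4  1.1 -0. ] T [ 0.   -0.07 -0.  ] w 0.0851 gf 0.0 q6 -56.4
```

View pics/f.png

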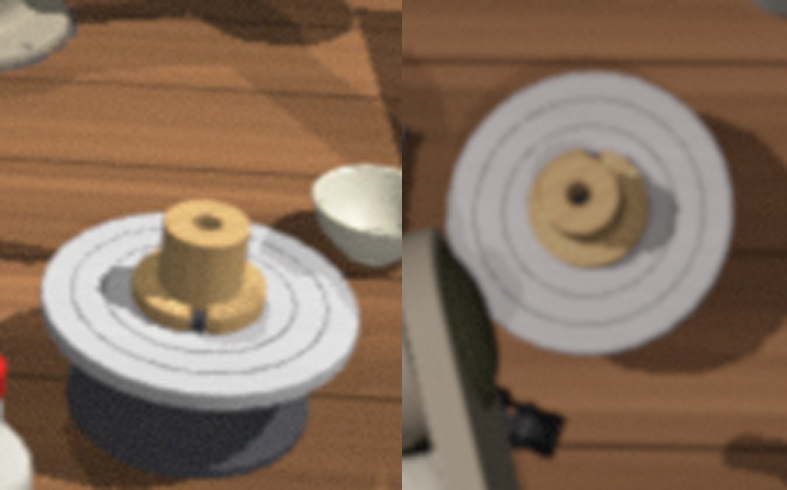

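The chuck sits flat and centred on the head (hub top at crop (208,222)), with the dark key showing in its notch at (198,320). The gripper is clear, so I'm handing in.

```bash
python3 -c "
from rig import env
print(env.close_job())"
```

```text
the job is handed in; nothing more can be done
None
```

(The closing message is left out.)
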